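# Make up two engraving job trays from the brass blanks

### The job

Make up two job trays from the brass blanks: in the three-compartment tray the longest bar goes in the long compartment and the large disc and the ring in the two squarer ones, one in each, either way round. In the two-compartment tray go the shortest bar and the small disc, one in each compartment, either way round. Each piece must end up flat on the floor of its compartment, the same way up as now, and the middle-length bar and the square blank stay where they lie.

Things in the scene. Friction and masses are not known exactly. Their poses are not given: they have to be found in the camera images.
- tray_three: Shallow wooden tray, three compartments, fixed. Outside 157 (own x) x 130 mm (own y); origin: centre of its underside, at table height, z up. Floor 3 mm thick; rims and dividers 5 mm thick, tops 8 mm above the table. Long compartment 147 (x) x 50 mm (y), centred at x 0, y -35 mm; two squarer ones 71 (x) x 65 mm (y), centred at x +38 and -38 mm, y +27.5 mm.
- tray_two: Shallow wooden tray, two compartments, fixed. Outside 157 (own x) x 75 mm (own y); origin: centre of its underside, at table height, z up. Floor 3 mm thick; rims and divider 5 mm thick, tops 8 mm above the table. Compartments 71 (x) x 65 mm (y), centred at x +38 and -38 mm, y 0.
- bar_long: Longest of three plain brass bars, 84 long (own x) x 18 wide (own y) x 20 mm high. 250 g nominal. Loose. Origin: centre of its underside (on the table at z = 0 at the start); z up. At the start the blanks lie in rough rows along world x and y, about 110 mm apart, with a small bowl and a loupe among them.
- bar_middle: Middle of three plain brass bars, 62 long (own x) x 18 wide (own y) x 20 mm high. Not wanted: stays where it is. Loose. Origin: centre of its underside (on the table at z = 0 at the start); z up. At the start the blanks lie in rough rows along world x and y, about 110 mm apart, with a small bowl and a loupe among them.
- bar_short: Shortest of three plain brass bars, 42 long (own x) x 18 wide (own y) x 20 mm high. 130 g nominal. Loose. Origin: centre of its underside (on the table at z = 0 at the start); z up. At the start the blanks lie in rough rows along world x and y, about 110 mm apart, with a small bowl and a loupe among them.
- disc_large: Plain solid brass disc, 44 mm diameter, 20 mm high, 260 g nominal, standing on its flat face. Loose. Origin: centre of its underside (on the table at z = 0 at the start); z up. At the start the blanks lie in rough rows along world x and y, about 110 mm apart, with a small bowl and a loupe among them.
- disc_small: Plain solid brass disc, 28 mm diameter, 20 mm high, 105 g nominal, standing on its flat face. Loose. Origin: centre of its underside (on the table at z = 0 at the start); z up. At the start the blanks lie in rough rows along world x and y, about 110 mm apart, with a small bowl and a loupe among them.
- ring: Brass ring, 44 mm outer diameter with a 24 mm hole through it, 20 mm high, 180 g nominal, lying flat. Loose. Origin: centre of its underside (on the table at z = 0 at the start); z up. At the start the blanks lie in rough rows along world x and y, about 110 mm apart, with a small bowl and a loupe among them.
- square: Square brass block, 40 x 40 mm, 20 mm high. Not wanted: stays where it is. Loose. Origin: centre of its underside (on the table at z = 0 at the start); z up. At the start the blanks lie in rough rows along world x and y, about 110 mm apart, with a small bowl and a loupe among them.
Not all that is in view belongs to the job. What is shaped like the ring but red is not meant. Leave any red look-alike of the disc_small alone.

How it is judged:
By the outcome, as a careful person would: the job done as asked, in the order asked, and still so for the second after the job is handed in, with the robot touching nothing.
It also fails if it takes over 112 s, if anything falls off the work surface, if the arm or the gripper's body presses on something with over 40 N, if the wrist force passes 120 N, or if a joint passes its speed limit or range.

### The arm

A 7-joint arm with a two-finger parallel gripper is mounted at the origin on the work surface. World frame = base frame: x ahead of the robot, y to its left, z up, the work surface at z = 0. Lengths are in m, angles in rad, forces in N, time in s.
With the tool pointing down it reaches from about 0.4 to 0.875 m from the base axis. Payload 6.5 kg.
Tool frame: the origin (TCP) lies midway between the tips of the shut fingers; the grasp point (between the pads) lies 19 mm behind it; x points along the fingers, z is the direction in which the jaws open and shut, and the axes are right-handed (so a half turn about x gives the same grasp; the last joint's range is limited). The gripper opens to 85 mm and grips with 20 to 120 N. Pads are 22 mm wide; open, the fingers measure 114 mm over their backs; the gripper's body (76 mm by 85 mm) begins 54 mm behind the grasp point. The pads swing forward as they close: fully open they stand 13 mm farther back than shut.
Start: joints at [1.131, 0.536, -0.004, 1.538, 0.003, 1.067, -0.071], TCP at [0.237, -0.605, 0.197] pointing down, gripper open.
Joint ranges: [-2.7, 2.7], [-0.37, 2.16], [-1.27, 1.26], [0.24, 2.4], [-1.31, 4.45], [0.19, 1.91], [-2.76, 2.76]. Speed limits (rad/s): [2.39, 2.39, 3.14, 3.14, 3.14, 3.14, 3.14].

### API

Orientations are given as [roll, pitch, yaw] about the fixed x, y, z axes, in that order (R = Rz(yaw) Ry(pitch) Rx(roll)).
In Python, from rig import arm, optics gives the robot as it stands. The module is installed in compiled form; this text tells all that it offers.
- The arm moves only by the tool move_arm, never from a script. Its argument "deltas" is a list of rows, each a list of 7 numbers: the shift along the tool's x, y, z in m, then the turn, a rotation vector about the tool's x, y, z in degrees, then the closure, from 0 (fully open) to 1 (shut). In form: [[dx, dy, dz, rx, ry, rz, claw], ...]. A call has 1 to 20 rows; each row is the pose to reach, as a shift and turn from the pose commanded when the call began, along the tool's axes at that moment; what a row does not reach only later rows make up. A row lasts 1/12 s, in which the tool goes at most 41.7 mm and 7.16 degrees, less where a joint would pass 70% of its speed; a pose out of reach is approached as far as the arm can. A call with a gripper value outside its range is refused whole. The fingers move at their own pace and stop on an object; "newtons" is the grip in N (left out, the last holds). Time passes only in rows, so rows that repeat a pose let the fingers close. It gives the time, the measured TCP pose, the force and the opening at its end, in the units of the state.
- arm.sense(): the state, without advancing time (a new reading comes with each control period).
- optics.camera(name): name is "side" or "top" or "wrist"; returns (picture, depth): 384x512x3 uint8, red, green, blue; 384x512 float32, m along the optical axis (not along the pixel's ray), 0 where there is no reading.
- optics.calibration(name): a dict with "mtx" (3x3 intrinsics, pixels), "dist" ([k1, k2, p1, p2, k3] as OpenCV has them; the pictures are not rectified), "rvec" (rotation vector, rad) and "tvec" (3), from world to camera coordinates, as OpenCV has them. Camera axes: x right, y down, z forward; pixel columns grow to the right and rows downward; lengths in m; the calibration is good to about 2 mm. A picture is of the moment at which its call begins: read the wrist's pose just before it. calibration takes no time and is no camera call; for the wrist camera it gives the pose at the moment of the call.
- arm.job_done(): hands the job in, once; it reports no verdict.
The state is a dict: "t": time; "qpos": joint angles; "qd": joint speeds; "joint_efforts": joint torques, N m; "tool_pos": TCP position; "tool_rot": TCP orientation; "force": force on the tool from outside, world axes, zero at the start; "ft_torque": the same for the moment, N m; "grip_width": finger opening in m.
Only numpy, scipy, OpenCV 4.12 (cv2) and the standard library are available. Lean on these libraries where they do the work, as an engineer would, in place of code of your own. Each camera call takes 0.05 s, during which the arm holds its last target. There are 200 camera calls.

## Working session

There is one attempt and no reset: what is moved stays moved. The work goes in short steps, Python scripts to look and compute and a tool call to move; the robot and the scene stay as the last step left them, time stands still between calls to the robot, and variables do not carry over. Pictures are saved under pics/ and viewed, about 12 in all and at most 16, crops included, and the job is handed in when it is done.

Besides the shell and the picture viewer there is one more tool, called as a command line: name --pt "numbers of a row" for each row, then --argument value for the rest. move_arm: Moves the arm, as the interface text tells. Its arguments: {"type":"object","properties":{"deltas":{"type":"array","items":{"type":"array","items":{"type":"number"}}},"newtons":{"type":"number"}},"required":["deltas"]}

```bash
mkdir -p pics
python3 - <<'E'
from rig import arm, optics
import cv2,numpy as np
s=arm.sense(); print({k:np.round(v,4).tolist() for k,v in s.items()})
for n in("top","side"):
    p,d=optics.camera(n); cv2.imwrite(f"pics/{n}0.png",p[:,:,::-1]); np.save(f"pics/{n}0d.npy",d)
    c=optics.calibration(n); print(n,{k:np.round(v,3).tolist() for k,v in c.items()})
E
```

```text
{'t': 0.0, 'qpos': [1.1308, 0.5372, -0.0044, 1.5389, 0.0026, 1.0673, -0.0712], 'qd': [0.0011, 0.0008, -0.0005, -0.0014, 0.0012, -0.0001, -0.0012], 'joint_efforts': [-0.0002, -58.3404, 1.0487, -25.9102, 0.0125, 0.0095, 0.0], 'tool_pos': [0.2371, -0.6045, 0.1957], 'tool_rot': [-3.0833, 1.569, 2.0029], 'force': [-0.0759, 0.5471, -0.6871], 'ft_torque': [-0.0198, -0.0245, 0.0214], 'grip_width': 0.0854}
top {'mtx': [[378.068, 0.0, 251.419], [0.0, 378.068, 189.734], [0.0, 0.0, 1.0]], 'dist': [-0.126, 0.0, 0.0, 0.0, 0.0], 'rvec': [2.158, -2.172, 0.053], 'tvec': [0.024, 0.554, 0.845]}
side {'mtx': [[466.46, 0.0, 256.027], [0.0, 466.46, 186.801], [0.0, 0.0, 1.0]], 'dist': [-0.033, 0.0, 0.0, 0.0, 0.0], 'rvec': [2.202, -0.367, 0.178], 'tvec': [-0.518, 0.134, 0.839]}
```

```bash
python3 -c "
import cv2
cv2.imwrite('pics/top0b.png',cv2.resize(cv2.imread('pics/top0.png'),(800,600),interpolation=cv2.INTER_CUBIC))"
```

```text
(no output)
```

View pics/top0b.png

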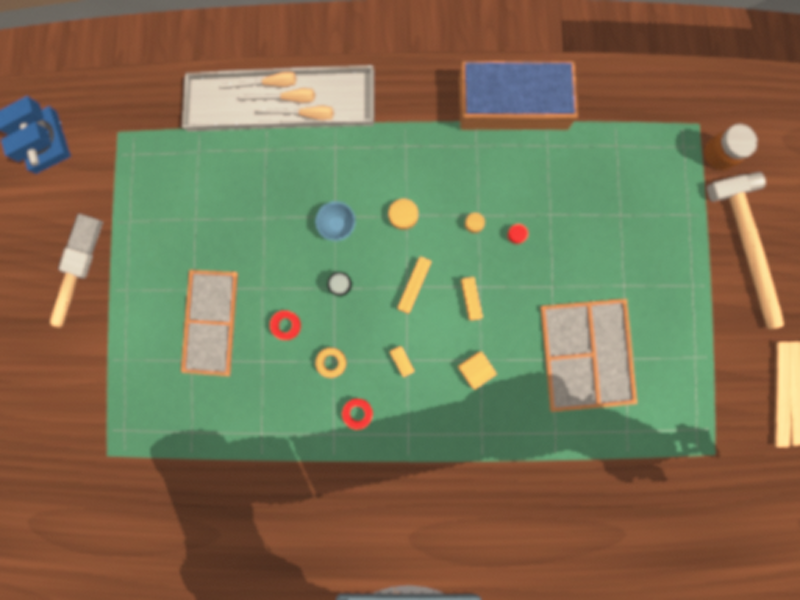

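View pics/side0.png

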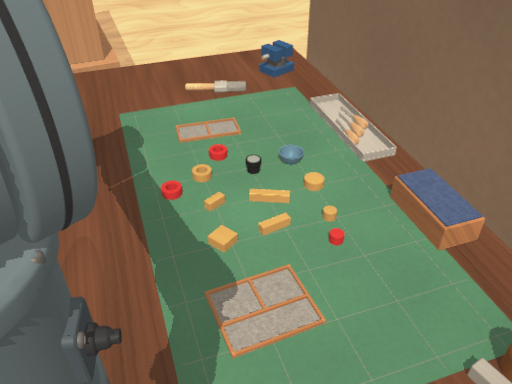

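The top view shows all the brass pieces in rows. In 800x600 pixels: large disc (403,213), small disc (475,222), long bar (415,285), middle bar (472,298), ring (331,362), short bar (402,361), square (478,370). Tray two is at (209,322) and tray three at (589,354). The red rings are at (285,325) and (357,413), and the red disc at (517,233). The side view agrees.

```bash
cat > h.py <<'E'
import cv2,numpy as np
from rig import arm,optics
from scipy.spatial.transform import Rotation as R
def cast(c,px,z):
    """pixels -> world points on the plane at height z"""
    Rm=cv2.Rodrigues(np.array(c["rvec"],float))[0]; o=-Rm.T@np.array(c["tvec"],float)
    u=cv2.undistortPoints(np.array(px,float).reshape(-1,1,2),np.array(c["mtx"],float),np.array(c["dist"],float)).reshape(-1,2)
    d=np.c_[u,np.ones(len(u))]@Rm
    return (o+d*((z-o[2])/d[:,2])[:,None])[:,:2]
def brass(p):
    h=cv2.cvtColor(p,cv2.COLOR_RGB2HSV); return cv2.inRange(h,(13,110,130),(26,255,255))
def wood(p):
    h=cv2.cvtColor(p,cv2.COLOR_RGB2HSV); return cv2.inRange(h,(5,90,60),(15,255,255))
def blobs(m,c,z,amin=60):
    out=[]
    for k in cv2.findContours(m,cv2.RETR_EXTERNAL,cv2.CHAIN_APPROX_NONE)[0]:
        if cv2.contourArea(k)<amin: continue
        w=cast(c,k.reshape(-1,2),z); (cx,cy),(a,b),_=cv2.minAreaRect((w*1000).astype(np.float32))
        bx=cv2.boxPoints(cv2.minAreaRect((w*1000).astype(np.float32))); e=[bx[1]-bx[0],bx[2]-bx[1]]
        l=max(e,key=np.linalg.norm); ang=np.degrees(np.arctan2(l[1],l[0]))
        out.append((k.reshape(-1,2).mean(0).round().tolist(),round(cx,1),round(cy,1),sorted([round(a,1),round(b,1)]),round((ang+90)%180-90,1)))
    return out
def tool():
    s=arm.sense(); return np.array(s["tool_pos"]),R.from_euler("xyz",s["tool_rot"])
def go(x,y,z,yaw=None):
    """tool-frame delta to put TCP at x,y,z pointing down with jaw axis at yaw deg (mod 180)"""
    p,r=tool(); d=r.inv().apply(np.array([x,y,z])-p)
    M=r.as_matrix(); j=np.degrees(np.arctan2(M[1,2],M[0,2])); rv=[0,0,0]
    if yaw is not None:
        best=[]
        for k in(0,180):
            a=np.radians(yaw+k); X=np.array([0,0,-1.]);Z=np.array([np.cos(a),np.sin(a),0]);T=R.from_matrix(np.c_[X,np.cross(Z,X),Z])
            best.append((r.inv()*T).as_rotvec(degrees=True))
        best.sort(key=np.linalg.norm); rv=best
    print("delta",d.round(4).tolist(),"rot",[np.round(v,1).tolist() for v in rv] if yaw is not None else "", "jaw yaw",round(j,1))
E
python3 - <<'E'
from h import *
for n in("top","side"):
    p=cv2.imread(f"pics/{n}0.png")[:,:,::-1].copy(); c=optics.calibration(n)
    print(n)
    for b in blobs(brass(p),c,.02): print(b)
    print("wood")
    m=wood(p)
    for b in blobs(m,c,.008,300): print(b)
go(.6,-.1,.2,0)
E
```

```text
top
([305.0, 236.0], 445.8, -101.1, [41.2, 42.9], np.float32(33.2))
([257.0, 231.0], 460.1, 9.1, [19.4, 42.8], np.float32(26.3))
([211.0, 232.0], 458.6, 112.7, [43.5, 43.9], np.float32(-90.0))
([500.0, 256.0], 400.5, -580.5, [41.5, 162.3], np.float32(-1.3))
([376.0, 227.0], 466.6, -266.5, [130.0, 155.0], np.float32(4.4))
([301.0, 191.0], 550.8, -94.5, [20.3, 62.7], np.float32(10.5))
([40.0, 192.0], 551.5, 539.5, [26.7, 84.5], np.float32(-17.0))
([134.0, 206.0], 518.0, 298.0, [76.2, 155.1], np.float32(-3.4))
([265.0, 182.0], 572.1, -10.2, [19.9, 84.8], np.float32(-23.8))
([303.0, 142.0], 664.6, -101.4, [25.6, 28.5], np.float32(-1.1))
([258.0, 137.0], 678.2, 5.1, [43.3, 45.3], np.float32(44.0))
([486.0, 167.0], 604.1, -539.3, [33.6, 213.0], np.float32(14.1))
([202.0, 72.0], 838.4, 139.4, [12.7, 46.6], np.float32(88.3))
([190.0, 61.0], 868.8, 166.9, [15.5, 46.9], np.float32(88.0))
([179.0, 51.0], 898.6, 197.2, [21.0, 47.2], np.float32(87.8))
wood
([251.0, 192.0], 550.5, 18.8, [976.4, 1393.4], np.float32(-89.9))
side
([287.0, 335.0], 484.0, -342.2, [8.9, 86.4], np.float32(4.1))
([260.0, 
[... 415 characters left out ...]
2], np.float32(66.5))
([202.0, 173.0], 456.5, 102.1, [41.9, 64.8], np.float32(75.5))
([357.0, 128.0], 868.5, 158.3, [42.8, 135.7], np.float32(47.9))
([199.0, 86.0], 550.2, 527.7, [40.3, 82.7], np.float32(-19.4))
([138.0, 3.0], 489.7, 1443.1, [132.2, 169.3], np.float32(-39.2))
([92.0, 34.0], 280.3, 1197.5, [266.8, 920.4], np.float32(-82.7))
wood
([505.0, 362.0], 761.0, -475.9, [31.3, 64.6], np.float32(48.0))
([262.0, 310.0], 466.4, -273.6, [133.4, 156.7], np.float32(4.2))
([207.0, 130.0], 519.1, 298.4, [82.5, 156.2], np.float32(-3.9))
([257.0, 145.0], 802.0, 453.9, [1860.1, 2154.9], np.float32(-19.1))
delta [-0.0037, 0.5221, -0.3371] rot [[-68.6, -0.1, -0.0], [111.4, -0.1, 0.1]] jaw yaw -68.6
```

Run:
```python
from h import *
p=cv2.imread("pics/top0.png")[:,:,::-1].copy(); c=optics.calibration("top")
for b in blobs(brass(p),c,.008,1000): print(b)
go(.572,-.010,.15,66.2)
```

```text
([376.0, 227.0], 466.3, -270.1, [131.8, 157.1], np.float32(4.4))
([134.0, 206.0], 518.5, 302.2, [77.2, 157.2], np.float32(-3.4))
delta [0.0464, 0.5289, -0.4311] rot [[45.2, -0.1, 0.0], [-134.8, -0.1, -0.1]] jaw yaw -68.6
```

move_arm --pt "0.046 0.529 -0.431 45 0 0 0.3" --pt "0.046 0.529 -0.431 45 0 0 0.3" --pt "0.046 0.529 -0.431 45 0 0 0.3" --pt "0.046 0.529 -0.431 45 0 0 0.3" --pt "0.046 0.529 -0.431 45 0 0 0.3" --pt "0.046 0.529 -0.431 45 0 0 0.3" --pt "0.046 0.529 -0.431 45 0 0 0.3" --pt "0.046 0.529 -0.431 45 0 0 0.3" --pt "0.046 0.529 -0.431 45 0 0 0.3" --pt "0.046 0.529 -0.431 45 0 0 0.3" --pt "0.046 0.529 -0.431 45 0 0 0.3" --pt "0.046 0.529 -0.431 45 0 0 0.3" --pt "0.046 0.529 -0.431 45 0 0 0.3" --pt "0.046 0.529 -0.431 45 0 0 0.3" --pt "0.046 0.529 -0.431 45 0 0 0.3" --pt "0.046 0.529 -0.431 45 0 0 0.3" --pt "0.046 0.529 -0.431 45 0 0 0.3" --pt "0.046 0.529 -0.431 45 0 0 0.3" --pt "0.046 0.529 -0.431 45 0 0 0.3" --pt "0.046 0.529 -0.431 45 0 0 0.3" --newtons 60

```text
t: 1.77
tool_pos: [0.5717, -0.0119, 0.1502]
tool_rot: [-0.529, 1.569, -2.512]
force: [0.3, -0.3, 1.2]
grip_width: 0.0596
```

Run:
```python
from h import *
p,r=tool(); c=optics.calibration("wrist"); im,d=optics.camera("wrist"); cv2.imwrite("pics/w1.png",im[:,:,::-1])
print(p.round(4),arm.sense()["grip_width"])
for b in blobs(brass(im),c,.02,300): print(b)
go(.572,-.010,.15,66.2)
```

```text
[ 0.5717 -0.0119  0.1502] 0.05998322523617152
([199.0, 300.0], 454.2, 110.1, [36.0, 43.2], np.float32(-44.6))
([279.0, 267.0], 458.3, 6.7, [18.8, 41.8], np.float32(26.9))
([374.0, 241.0], 444.3, -103.5, [40.1, 40.5], np.float32(-56.6))
([254.0, 171.0], 570.7, -11.9, [17.1, 82.6], np.float32(-24.0))
([337.0, 157.0], 549.8, -96.6, [18.0, 62.0], np.float32(10.8))
([195.0, 79.0], 678.3, 3.8, [42.3, 43.3], np.float32(21.6))
([303.0, 46.0], 664.4, -103.3, [26.0, 26.6], np.float32(23.7))
delta [0.0003, -0.0007, -0.0024] rot [[0.1, 0.1, 0.0], [-179.9, -0.0, 0.1]] jaw yaw -113.7
```

View pics/w1.png

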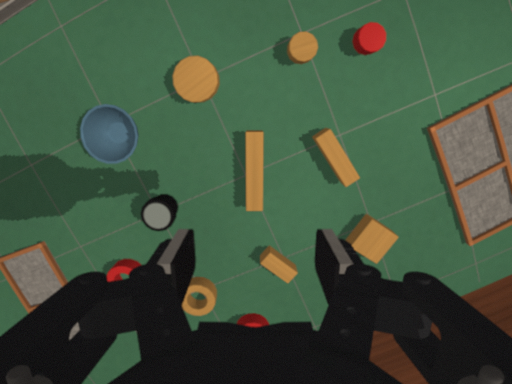

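The wrist view shows the long bar at (254,171), centred between the fingers. Its y readings sit about 2 mm below the top camera's, so I'll average the two. Next I grip and lift.

move_arm --pt "0.04 0 0 0 0 0 0.3" --pt "0.08 0 0 0 0 0 0.3" --pt "0.115 0 0 0 0 0 0.3" --pt "0.135 0 0 0 0 0 0.3" --pt "0.145 0 0 0 0 0 0.3" --pt "0.145 0 0 0 0 0 0.3" --pt "0.145 0 0 0 0 0 1" --pt "0.145 0 0 0 0 0 1" --pt "0.145 0 0 0 0 0 1" --pt "0.145 0 0 0 0 0 1" --pt "0.145 0 0 0 0 0 1" --pt "0.145 0 0 0 0 0 1" --pt "0.145 0 0 0 0 0 1" --pt "0.145 0 0 0 0 0 1" --pt "0.135 0 0 0 0 0 1" --pt "0.11 0 0 0 0 0 1" --pt "0.08 0 0 0 0 0 1" --pt "0.06 0 0 0 0 0 1" --pt "0.06 0 0 0 0 0 1" --newtons 60

```text
t: 3.4
tool_pos: [0.5759, -0.0107, 0.0956]
tool_rot: [2.018, 1.563, 0.035]
force: [0.3, -0.4, -0.5]
grip_width: -0.0
```

Run:
```python
from h import *
T3=(np.array([.4664,-.272]),4.3)
def in3(x,y): a=np.radians(T3[1]); return T3[0]+np.array([[np.cos(a),-np.sin(a)],[np.sin(a),np.cos(a)]])@[x,y]
print("long",in3(0,-.035),"sqr",in3(.038,.0275),in3(-.038,.0275))
x,y=in3(0,-.035); go(x,y,.08,94.3)
c=optics.calibration("wrist"); im,d=optics.camera("wrist"); cv2.imwrite("pics/w2.png",im[:,:,::-1])
print(arm.sense())
```

```text
long [ 0.46902426 -0.30690148] sqr [ 0.50223112 -0.24172822] [ 0.42644505 -0.2474266 ]
delta [0.0147, 0.0205, 0.3143] rot [[-27.9, -0.1, -0.5], [152.1, -0.6, 0.1]] jaw yaw -113.6
{'t': 3.45, 'qpos': array([-0.01505136,  0.53862635, -0.05920406,  1.82445535,  0.04367833,
        0.77451548, -2.07949743]), 'qd': array([-0.00172707,  0.04657006,  0.0004327 ,  0.04141296,  0.00154494,
       -0.01997514, -0.00256937]), 'joint_efforts': array([ 6.30585942e-02, -5.51717305e+01,  2.55012922e-01, -2.14711279e+01,
       -5.53392281e-03,  2.09616744e-01,  1.58498646e-02]), 'tool_pos': array([ 0.5745572 , -0.01068763,  0.09347861]), 'tool_rot': array([2.01282992, 1.56555116, 0.03029065]), 'force': array([ 0.08102616, -0.35579257, -1.50186722]), 'ft_torque': array([ 0.0166396 ,  0.01576949, -0.02751647]), 'grip_width': -0.00022758132496114485}
```

View pics/w2.png

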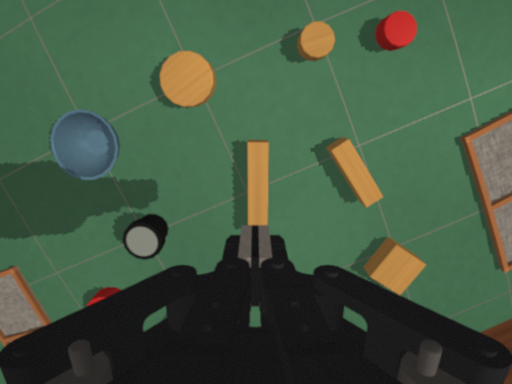

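The grip missed. The jaws are shut (grip width 0) and the bar at (258,183) is still in place, so the fingers probably closed too late or too high. I'll redo it and stop at the bottom to read the state.

move_arm --pt "0 0 0 0 0 0 0.4" --pt "0 0 0 0 0 0 0.4" --pt "0 0 0 0 0 0 0.4" --pt "0 0 0 0 0 0 0.4" --pt "0 0 0 0 0 0 0.4" --pt "0 0 0 0 0 0 0.4" --newtons 60

```text
t: 3.95
tool_pos: [0.5721, -0.0107, 0.0901]
tool_rot: [-1.115, 1.57, -3.097]
force: [0.2, 1.4, -0.2]
grip_width: 0.0507
```

move_arm --pt "0.03 0 0 0 0 0 0.4" --pt "0.06 0 0 0 0 0 0.4" --pt "0.08 0 0 0 0 0 0.4" --pt "0.085 0 0 0 0 0 0.4" --pt "0.085 0 0 0 0 0 0.4" --pt "0.085 0 0 0 0 0 0.4" --pt "0.085 0 0 0 0 0 0.4" --newtons 60

```text
t: 4.53
tool_pos: [0.5738, -0.0107, 0.007]
tool_rot: [2.009, 1.568, 0.027]
force: [-0.3, -0.4, 0.4]
grip_width: 0.0512
```

move_arm --pt "0 0 0 0 0 0 1" --pt "0 0 0 0 0 0 1" --pt "0 0 0 0 0 0 1" --pt "0 0 0 0 0 0 1" --newtons 60

```text
t: 4.87
tool_pos: [0.5727, -0.0107, 0.0061]
tool_rot: [2.004, 1.57, 0.022]
force: [-0.3, -0.4, -0.1]
grip_width: 0.0034
```

Run:
```python
from h import *
im,d=optics.camera("wrist"); a,_=optics.camera("top"); b,_=optics.camera("side")
w=cv2.resize(im,(400,300)); t=cv2.resize(a[100:280,180:420],(400,300)); s=cv2.resize(b[140:290,160:360],(800,600)) 
out=np.vstack([np.hstack([w,t]),cv2.resize(b[150:262,150:450],(800,300))]); cv2.imwrite("pics/c3.png",out[:,:,::-1])
p,r=tool(); c=optics.calibration("wrist")
pt=cv2.projectPoints(np.array([p,p+[0,0,.014]]),np.array(c["rvec"],float),np.array(c["tvec"],float),np.array(c["mtx"],float),np.array(c["dist"],float))[0]
print(p,pt.reshape(-1,2)*400/512, arm.sense()["grip_width"])
```

```text
[ 0.57245687 -0.01070602  0.00569892] [[198.47966026 168.24428619]
 [198.48395207 174.82724947]] -0.00016783566317609593
```

View pics/c3.png

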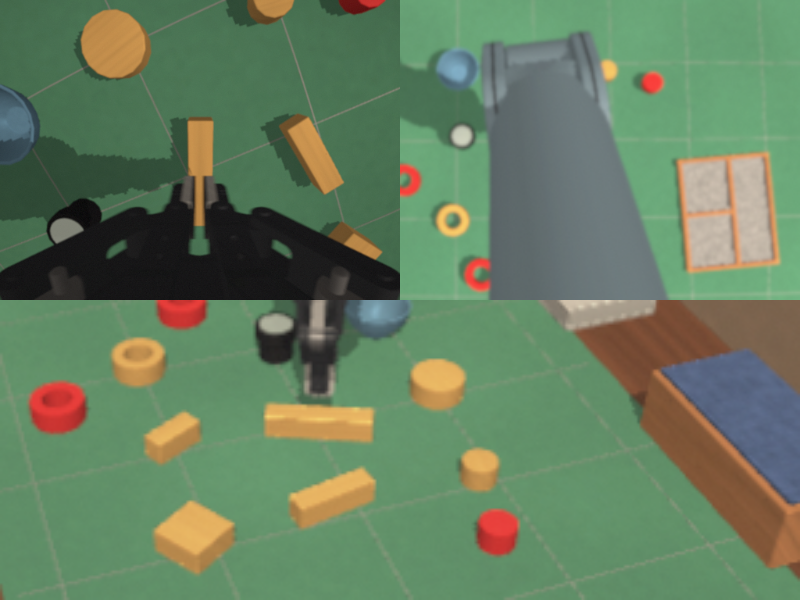

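The wrist and side views suggest the fingers are closed above the bar, with the tips about 15–20 mm higher than the reported TCP. I'll check that with depth.

Run:
```python
from h import *
def world(n,d):
    c=optics.calibration(n); Rm=cv2.Rodrigues(np.array(c["rvec"],float))[0]
    v,u=np.mgrid[0:384,0:512]; q=cv2.undistortPoints(np.c_[u.ravel(),v.ravel()].astype(float).reshape(-1,1,2),np.array(c["mtx"],float),np.array(c["dist"],float)).reshape(-1,2)
    X=np.c_[q,np.ones(len(q))]*d.reshape(-1,1); return ((X-np.array(c["tvec"],float))@Rm).reshape(384,512,3)
for n in("side","wrist"):
    im,d=optics.camera(n); W=world(n,d)
    print(n,tool()[0].round(4))
    m=(brass(im)>0)&(d>0)&(abs(W[...,0]-.57)<.06)&(abs(W[...,1]+.01)<.06); print(" brass z pct",np.percentile(W[m][:,2],[5,50,95]).round(4))
    g=cv2.cvtColor(im,cv2.COLOR_RGB2HSV); gm=cv2.inRange(g,(40,80,40),(85,255,255))>0
    print(" mat z",np.percentile(W[gm&(d>0)][:,2],[10,50,90]).round(4))
    dark=(im.max(2)<190)&(g[...,1]<70)&(d>0)&(np.hypot(W[...,0]-.5725,W[...,1]+.0107)<.02)&(W[...,2]<.1); q=W[dark]
    print(" finger",dark.sum(),"z low pct",np.percentile(q[:,2],[0,2,10,25]).round(4),"xy",q[q[:,2]<np.percentile(q[:,2],20)].mean(0).round(4))
```

```text
side [ 0.5724 -0.0107  0.0056]
 brass z pct [0.0024 0.0174 0.0217]
 mat z [-0.0004  0.0011  0.0026]
 finger 140 z low pct [-0.0006  0.0001  0.0434  0.0511] xy [ 0.571  -0.0187  0.035 ]
wrist [ 0.5724 -0.0107  0.0056]
 brass z pct [0.0194 0.0205 0.0216]
 mat z [0.0005 0.0014 0.0022]
 finger 4878 z low pct [-0.      0.0017  0.0544  0.0671] xy [ 0.5784 -0.0124  0.0463]
```

```bash
sed -n '/^def world/,/reshape(384/p' > /dev/null
cat >> h.py <<'E'
def world(n,d):
    c=optics.calibration(n); Rm=cv2.Rodrigues(np.array(c["rvec"],float))[0]
    v,u=np.mgrid[0:384,0:512]; q=cv2.undistortPoints(np.c_[u.ravel(),v.ravel()].astype(float).reshape(-1,1,2),np.array(c["mtx"],float),np.array(c["dist"],float)).reshape(-1,2)
    X=np.c_[q,np.ones(len(q))]*d.reshape(-1,1); return ((X-np.array(c["tvec"],float))@Rm).reshape(384,512,3)
E
python3 - <<'E'
from h import *
im,d=optics.camera("side"); W=world("side",d)
# column through the finger: full px ~ 150+318*.375=269, rows 150+.373*(y-300)
for v in range(172,204,2): print(v,im[v,269].tolist(),W[v,269].round(4).tolist())
im,d=optics.camera("wrist"); W=world("wrist",d)
for v in range(180,260,6): print(v,[(im[v,u].tolist(),W[v,u].round(3).tolist()) for u in(240,254,268)])
cv2.imwrite("pics/c4.png",im[120:300,130:380,::-1].repeat(3,0).repeat(3,1))
E
```

```text
172 [43, 41, 42] [0.5613, -0.0387, 0.092]
174 [45, 44, 44] [0.5686, -0.0196, 0.0724]
176 [46, 45, 44] [0.5685, -0.0199, 0.0677]
178 [44, 43, 42] [0.568, -0.0216, 0.0642]
180 [53, 52, 50] [0.5681, -0.0214, 0.059]
182 [59, 57, 55] [0.5692, -0.0188, 0.0518]
184 [65, 62, 60] [0.5687, -0.0203, 0.048]
186 [88, 108, 86] [0.5897, 0.0348, -0.0022]
188 [71, 103, 77] [0.5863, 0.0256, -0.0001]
190 [226, 175, 97] [0.5744, -0.0059, 0.0207]
192 [229, 178, 98] [0.5719, -0.0129, 0.0212]
194 [244, 210, 114] [0.5698, -0.0186, 0.0207]
196 [204, 151, 83] [0.5689, -0.0212, 0.0177]
198 [202, 150, 83] [0.5695, -0.0196, 0.011]
200 [205, 151, 84] [0.5698, -0.019, 0.0052]
202 [142, 152, 111] [0.5691, -0.0213, 0.0018]
180 [([151, 115, 64], [0.599, -0.014, 0.02]), ([194, 142, 76], [0.597, -0.021, 0.021]), ([202, 147, 79], [0.593, -0.028, 0.021])]
186 [([149, 113, 64], [0.596, -0.013, 0.02]), ([192, 140, 75], [0.593, -0.02, 0.021]), ([203, 148, 80], [0.59, -0.027, 0.022])]
192 [([141, 107, 60], [0.593, -0.011, 0.018]), ([192, 140, 74], [0.59, -0.019, 0.021]), ([202, 147, 79], [0.587, -0.026, 0.021])]
198 [([136, 
[... 670 characters left out ...]
 ([21, 18, 19], [0.581, -0.014, 0.048]), ([127, 106, 85], [0.578, -0.021, 0.049])]
234 [([70, 77, 66], [0.584, -0.009, 0.056]), ([19, 20, 17], [0.581, -0.014, 0.055]), ([104, 94, 81], [0.578, -0.02, 0.055])]
240 [([84, 80, 74], [0.583, -0.009, 0.061]), ([21, 19, 19], [0.581, -0.014, 0.061]), ([94, 88, 82], [0.579, -0.02, 0.062])]
246 [([94, 87, 81], [0.583, -0.009, 0.067]), ([18, 18, 17], [0.581, -0.015, 0.068]), ([94, 89, 82], [0.579, -0.02, 0.068])]
252 [([94, 88, 82], [0.584, -0.01, 0.074]), ([22, 20, 18], [0.581, -0.014, 0.073]), ([94, 87, 82], [0.578, -0.019, 0.073])]
258 [([57, 53, 50], [0.584, -0.01, 0.08]), ([28, 26, 27], [0.581, -0.015, 0.079]), ([70, 65, 62], [0.58, -0.02, 0.081])]
```

View pics/c4.png

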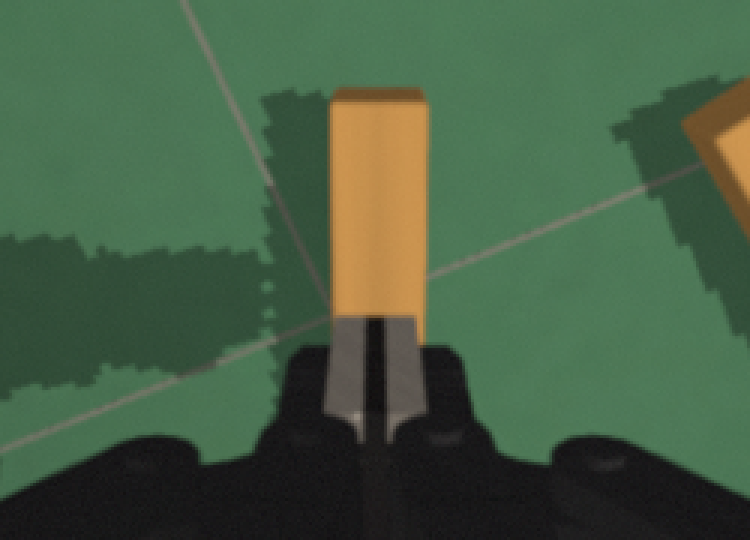

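Both depth views put the finger tips at z ≈ 0.047 with the reported TCP at 0.006. So the tips are really about 41 mm behind the reported TCP, while xy agrees. I'll use that offset, and descend gently while watching the force.

move_arm --pt "0 0 0 0 0 0 0.45" --pt "0 0 0 0 0 0 0.45" --pt "0 0 0 0 0 0 0.45" --pt "0 0 0 0 0 0 0.45" --pt "0.01 0 0 0 0 0 0.45" --pt "0.02 0 0 0 0 0 0.45" --pt "0.03 0 0 0 0 0 0.45" --pt "0.035 0 0 0 0 0 0.45" --pt "0.04 0 0 0 0 0 0.45" --pt "0.04 0 0 0 0 0 0.45" --pt "0.04 0 0 0 0 0 0.45" --newtons 60

```text
t: 6.13
tool_pos: [0.5722, -0.0107, -0.0348]
tool_rot: [-1.097, 1.57, -3.079]
force: [1.5, -0.4, -0.6]
grip_width: 0.0469
```

move_arm --pt "0 0 0 0 0 0 1" --pt "0 0 0 0 0 0 1" --pt "0 0 0 0 0 0 1" --pt "0 0 0 0 0 0 1" --pt "0 0 0 0 0 0 1" --newtons 60

```text
t: 6.55
tool_pos: [0.573, -0.0106, -0.0338]
tool_rot: [2.024, 1.57, 0.042]
force: [-0.9, 0.3, 5.3]
grip_width: 0.0167
```

Run:
```python
from h import *
im,d=optics.camera("side"); W=world("side",d)
g=im.max(2)<80; m=g&(d>0)&(np.hypot(W[...,0]-.5725,W[...,1]+.0107)<.025)&(W[...,2]>.004)&(W[...,2]<.06); print(np.percentile(W[m][:,2],[0,3,10]).round(4))
p,r=tool(); print(p, arm.sense()["grip_width"])
go(.469,-.307,p[2]+.03,94.3)
```

```text
[0.0068 0.0102 0.0128]
[ 0.57299684 -0.01069116 -0.0337881 ] 0.01698905863551637
delta [-0.0301, 0.0233, 0.3132] rot [[-27.9, -0.0, -0.1], [152.1, -0.1, 0.0]] jaw yaw -113.6
```

move_arm --pt "-0.03 0 0 0 0 0 1" --pt "-0.05 0 0 0 0 0 1" --pt "-0.05 0.003 0.035 0 0 0 1" --pt "-0.05 0.006 0.07 -6 0 0 1" --pt "-0.05 0.009 0.105 -12 0 0 1" --pt "-0.05 0.012 0.14 -18 0 0 1" --pt "-0.05 0.015 0.175 -24 0 0 1" --pt "-0.05 0.018 0.21 -28 0 0 1" --pt "-0.05 0.02 0.245 -28 0 0 1" --pt "-0.05 0.022 0.28 -28 0 0 1" --pt "-0.05 0.023 0.3 -28 0 0 1" --pt "-0.05 0.0235 0.313 -28 0 0 1" --pt "-0.05 0.0235 0.313 -28 0 0 1" --pt "-0.05 0.0235 0.313 -28 0 0 1" --pt "-0.05 0.0235 0.313 -28 0 0 1"

```text
t: 7.85
tool_pos: [0.4698, -0.3045, 0.0155]
tool_rot: [2.794, 1.569, 1.303]
force: [0.5, 0.2, -2.1]
grip_width: 0.0166
```

Run:
```python
from h import *
im,d=optics.camera("wrist"); W=world("wrist",d); print(tool()[0],arm.sense()["grip_width"])
h=cv2.cvtColor(im,cv2.COLOR_RGB2HSV)
m=((h[...,1]>90)&(h[...,0]>4)&(h[...,0]<24)&(W[...,2]>.003)&(W[...,2]<.016)&(d>0)&(abs(W[...,0]-.466)<.1)&(abs(W[...,1]+.27)<.09)).astype(np.uint8)
q=W[m>0]; bx=cv2.minAreaRect((q[:,:2]*1000).astype(np.float32)); print("tray seen",bx)
mb=(brass(im)>0)&(W[...,2]>.05)&(W[...,2]<.09); q=W[mb]; print("bar",cv2.minAreaRect((q[:,:2]*1000).astype(np.float32)),np.median(q[:,2]))
cv2.imwrite("pics/w5.png",im[:,:,::-1]); go(.469,-.307,.05,94.3)
```

```text
[ 0.46993584 -0.30435728  0.01551751] 0.01676201092494951
tray seen ((465.34619140625, -271.71185302734375), (157.8369140625, 130.98583984375), 4.542717933654785)
bar ((471.38018798828125, -303.67254638671875), (78.36544036865234, 18.046972274780273), 4.989961624145508) 0.06991957056360235
delta [-0.0345, -0.0011, 0.0025] rot [[0.3, -0.1, -0.0], [-179.7, 0.1, -0.1]] jaw yaw -85.4
```

View pics/w5.png

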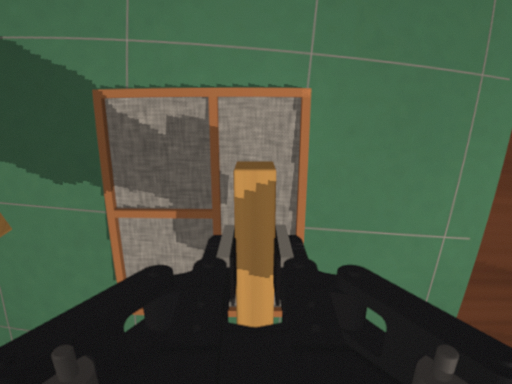

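The bar is held over the long compartment, and the tray seen from the wrist agrees with the earlier measurement to 1 mm. I'll lower it, release and rise.

move_arm --pt "0.02 0 0.0025 0 0 0 1" --pt "0.035 0 0.0025 0 0 0 1" --pt "0.042 0 0.0025 0 0 0 1" --pt "0.0465 0 0.0025 0 0 0 1" --pt "0.0465 0 0.0025 0 0 0 1" --pt "0.0465 0 0.0025 0 0 0 0.6" --pt "0.0465 0 0.0025 0 0 0 0.6" --pt "0.0465 0 0.0025 0 0 0 0.6" --pt "0.0465 0 0.0025 0 0 0 0.6" --pt "0.02 0 0.0025 0 0 0 0.6" --pt "-0.01 0 0.0025 0 0 0 0.3" --pt "-0.04 0 0.0025 0 0 0 0.3" --pt "-0.04 0 0.0025 0 0 0 0.2"

```text
t: 8.98
tool_pos: [0.4724, -0.3122, 0.061]
tool_rot: [0.894, 1.561, -0.601]
force: [0.9, 0.2, 0.1]
grip_width: 0.0678
```

Run:
```python
from h import *
im,d=optics.camera("wrist"); W=world("wrist",d); print(tool()[0],arm.sense()["grip_width"])
mb=(brass(im)>0)&(W[...,2]>.018)&(W[...,2]<.03)&(abs(W[...,0]-.466)<.1)&(abs(W[...,1]+.30)<.04); q=W[mb]; print("bar",cv2.minAreaRect((q[:,:2]*1000).astype(np.float32)),np.median(q[:,2]))
go(.6782,.0042,.05,0); go(.6782,.0042,.05,-60)
```

```text
[ 0.47122494 -0.3114871   0.05873874] 0.06867248718147512
bar ((467.1824035644531, -307.1025390625), (83.0708999633789, 17.341447830200195), 4.7080841064453125) 0.021423727848434736
delta [0.0086, 0.2304, -0.299] rot [[-85.6, 0.4, -0.1], [94.4, -0.1, -0.4]] jaw yaw -85.6
delta [0.0086, 0.2304, -0.299] rot [[-25.6, 0.3, -0.2], [154.4, -0.3, -0.4]] jaw yaw -85.6
```

move_arm --pt "0.01 0.024 -0.03 0 0 0 0.15" --pt "0.01 0.046 -0.06 0 0 0 0.15" --pt "0.01 0.07 -0.09 0 0 0 0.15" --pt "0.01 0.092 -0.12 0 0 0 0.15" --pt "0.01 0.116 -0.15 0 0 0 0.15" --pt "0.01 0.139 -0.18 0 0 0 0.15" --pt "0.01 0.162 -0.21 0 0 0 0.15" --pt "0.01 0.185 -0.24 0 0 0 0.15" --pt "0.015 0.208 -0.27 0 0 0 0.15" --pt "0.025 0.224 -0.29 0 0 0 0.15" --pt "0.035 0.23 -0.299 0 0 0 0.15" --pt "0.035 0.23 -0.299 0 0 0 0.15" --pt "0.035 0.23 -0.299 0 0 0 0.15" --pt "0.035 0.23 -0.299 0 0 0 0.15"

```text
t: 10.2
tool_pos: [0.6742, 0.0033, 0.0201]
tool_rot: [-0.7, 1.568, -2.196]
force: [0.1, -0.1, 0.6]
grip_width: 0.0725
```

Run:
```python
from h import *
s=arm.sense(); print(s["tool_pos"],s["qd"].round(3),s["grip_width"],s["qpos"].round(2))
go(.6782,.0042,-.037,-85.6)
```

```text
[0.67416548 0.00325078 0.02007251] [ 0.011 -0.017  0.    -0.004 -0.003 -0.    -0.002] 0.07251532379349934 [ 0.06  0.8  -0.19  1.56  0.2   0.81 -1.71]
delta [0.0571, 0.0042, -0.0008] rot [[-0.1, 0.1, 0.1], [179.9, 0.2, -0.2]] jaw yaw -85.7
```

move_arm --pt "0.01 0.004 -0.001 0 0 0 0.15" --pt "0.025 0.004 -0.001 0 0 0 0.15" --pt "0.04 0.004 -0.001 0 0 0 0.15" --pt "0.05 0.004 -0.001 0 0 0 0.15" --pt "0.057 0.004 -0.001 0 0 0 0.15" --pt "0.057 0.004 -0.001 0 0 0 0.15" --pt "0.057 0.004 -0.001 0 0 0 0.15" --pt "0.057 0.004 -0.001 0 0 0 1" --pt "0.057 0.004 -0.001 0 0 0 1" --pt "0.057 0.004 -0.001 0 0 0 1" --pt "0.057 0.004 -0.001 0 0 0 1" --pt "0.057 0.004 -0.001 0 0 0 1" --pt "0.057 0.004 -0.001 0 0 0 1" --newtons 60

```text
t: 11.28
tool_pos: [0.6802, 0.0074, -0.0351]
tool_rot: [1.336, 1.569, -0.158]
force: [-0.7, -1.6, 7.2]
grip_width: 0.0422
```

Run:
```python
from h import *
s=arm.sense(); print(s["tool_pos"],s["grip_width"],s["force"])
im,d=optics.camera("side"); W=world("side",d)
m=(im.max(2)<90)&(d>0)&(np.hypot(W[...,0]-.678,W[...,1]-.004)<.04)&(W[...,2]>.004)&(W[...,2]<.06); print("tip z",np.percentile(W[m][:,2],[0,3,10]).round(4))
go(.5015,-.2415,s["tool_pos"][2],-85.5)
```

```text
[ 0.68019812  0.00739956 -0.03511987] 0.0422105466595201 [-0.73685877 -1.61981685  7.17479734]
tip z [0.0051 0.0124 0.0176]
delta [-0.0003, -0.1973, 0.2344] rot [[-0.1, 0.0, -0.1], [179.9, -0.2, -0.0]] jaw yaw -85.6
```

move_arm --pt "-0.02 0 0 0 0 0 1" --pt "-0.05 0 0 0 0 0 1" --pt "-0.05 -0.024 0.029 0 0 0 1" --pt "-0.05 -0.048 0.057 0 0 0 1" --pt "-0.05 -0.072 0.085 0 0 0 1" --pt "-0.05 -0.096 0.113 0 0 0 1" --pt "-0.05 -0.12 0.141 0 0 0 1" --pt "-0.05 -0.144 0.169 0 0 0 1" --pt "-0.05 -0.168 0.198 0 0 0 1" --pt "-0.05 -0.186 0.22 0 0 0 1" --pt "-0.05 -0.196 0.2315 0 0 0 1" --pt "-0.05 -0.196 0.2315 0 0 0 1" --pt "-0.05 -0.196 0.2315 0 0 0 1" --pt "-0.05 -0.196 0.2315 0 0 0 1"

```text
t: 12.5
tool_pos: [0.5023, -0.237, 0.0136]
tool_rot: [2.424, 1.57, 0.932]
force: [-0.2, 0.9, -3.4]
grip_width: 0.0422
```

Run:
```python
from h import *
s=arm.sense(); print(s["tool_pos"],s["grip_width"],s["force"])
im,d=optics.camera("wrist"); W=world("wrist",d)
mb=(brass(im)>0)&(W[...,2]>.05)&(W[...,2]<.09); q=W[mb]; print("disc",cv2.minEnclosingCircle((q[:,:2]*1000).astype(np.float32)),np.median(q[:,2]))
cv2.imwrite("pics/w6.png",im[:,:,::-1])
go(.5015,-.2415,-.033,-85.5)
```

```text
[ 0.50225693 -0.2369619   0.01361075] 0.04218346238521931 [-0.23803988  0.93357729 -3.42430504]
disc ((500.7886047363281, -235.08580017089844), 22.40406036376953) 0.0694236569031961
delta [0.0466, -0.0015, 0.0049] rot [[0.0, -0.1, -0.0], [-180.0, 0.1, -0.1]] jaw yaw -85.5
```

View pics/w6.png

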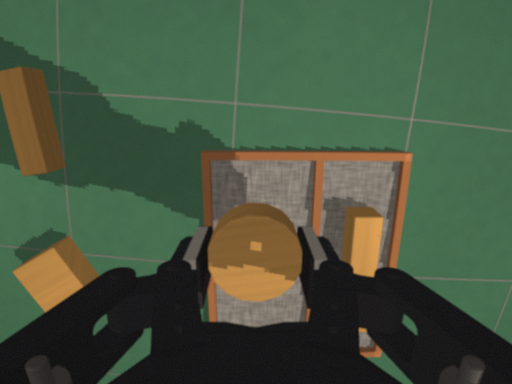

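The disc is held over the far square compartment with the bar lying flat in the long one at (365,250). I'll lower and release.

move_arm --pt "0.02 -0.001 0.0055 0 0 0 1" --pt "0.035 -0.001 0.0055 0 0 0 1" --pt "0.042 -0.001 0.0055 0 0 0 1" --pt "0.0465 -0.001 0.0055 0 0 0 1" --pt "0.0465 -0.001 0.0055 0 0 0 1" --pt "0.0465 -0.001 0.0055 0 0 0 0.35" --pt "0.0465 -0.001 0.0055 0 0 0 0.35" --pt "0.0465 -0.001 0.0055 0 0 0 0.35" --pt "0.0465 -0.001 0.0055 0 0 0 0.35" --pt "0.03 -0.001 0.0055 0 0 0 0.35" --pt "0 -0.001 0.0055 0 0 0 0.2" --pt "-0.04 -0.001 0.0055 0 0 0 0.15" --pt "-0.04 -0.001 0.0055 0 0 0 0.15"

```text
t: 13.63
tool_pos: [0.5058, -0.2467, 0.0604]
tool_rot: [1.002, 1.559, -0.492]
force: [1.1, -0.7, -0.6]
grip_width: 0.0731
```

Run:
```python
from h import *
im,d=optics.camera("wrist"); W=world("wrist",d); print(tool()[0],arm.sense()["grip_width"])
mb=(brass(im)>0)&(W[...,2]>.017)&(W[...,2]<.03)&(abs(W[...,0]-.50)<.04)&(abs(W[...,1]+.24)<.03); q=W[mb]; print("disc",cv2.minEnclosingCircle((q[:,:2]*1000).astype(np.float32)),np.median(q[:,2]))
go(.458,.111,.02)
```

```text
[ 0.5045277  -0.24620406  0.05792882] 0.07263670306535704
disc ((499.6656494140625, -241.7742156982422), 21.55751609802246) 0.021214718289135445
delta [0.036, -0.0194, -0.3599] rot  jaw yaw -85.6
```

move_arm --pt "0 -0.002 -0.035 0 0 0 0.15" --pt "0 -0.004 -0.07 0 0 0 0.15" --pt "0 -0.005 -0.105 0 0 0 0.15" --pt "0 -0.007 -0.14 0 0 0 0.15" --pt "0 -0.008 -0.175 0 0 0 0.15" --pt "0 -0.01 -0.21 0 0 0 0.15" --pt "0 -0.012 -0.245 0 0 0 0.15" --pt "0 -0.014 -0.28 0 0 0 0.15" --pt "0 -0.015 -0.315 0 0 0 0.15" --pt "0.01 -0.016 -0.34 0 0 0 0.15" --pt "0.02 -0.016 -0.355 0 0 0 0.15" --pt "0.034 -0.016 -0.355 0 0 0 0.15" --pt "0.034 -0.016 -0.355 0 0 0 0.15" --pt "0.034 -0.016 -0.355 0 0 0 0.15" --pt "0.034 -0.016 -0.355 0 0 0 0.15"

```text
t: 14.93
tool_pos: [0.458, 0.1079, 0.0199]
tool_rot: [0.202, 1.57, -1.293]
force: [0.8, -0.5, 0.4]
grip_width: 0.0728
```

Run:
```python
from h import *
s=arm.sense(); print(s["tool_pos"],s["qpos"].round(2))
im,d=optics.camera("wrist"); W=world("wrist",d)
mb=(brass(im)>0)&(W[...,2]>.012)&(W[...,2]<.03)&(np.hypot(W[...,0]-.458,W[...,1]-.111)<.04); q=W[mb]; print("ring",len(q),cv2.minEnclosingCircle((q[:,:2]*1000).astype(np.float32)))
cv2.imwrite("pics/w7.png",im[:,:,::-1]); go(.458,.111,-.037,-85.6)
```

```text
[0.45801519 0.10793315 0.01985583] [-0.14  0.55 -0.23  2.1   0.24  0.52 -2.04]
ring 1626 ((456.6425476074219, 113.23687744140625), 21.672914505004883)
delta [0.0571, -0.0001, -0.0031] rot [[-0.1, 0.0, -0.0], [179.9, -0.1, -0.0]] jaw yaw -85.7
```

View pics/w7.png

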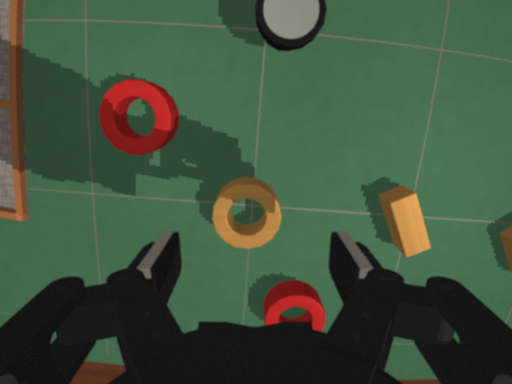

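The brass ring is at (246,213), between the open fingers, and both red rings are clear of the finger paths.

move_arm --pt "0.01 -0.001 -0.0045 0 0 0 0.15" --pt "0.025 -0.001 -0.0045 0 0 0 0.15" --pt "0.04 -0.001 -0.0045 0 0 0 0.15" --pt "0.05 -0.001 -0.0045 0 0 0 0.15" --pt "0.057 -0.001 -0.0045 0 0 0 0.15" --pt "0.057 -0.001 -0.0045 0 0 0 0.15" --pt "0.057 -0.001 -0.0045 0 0 0 0.15" --pt "0.057 -0.001 -0.0045 0 0 0 1" --pt "0.057 -0.001 -0.0045 0 0 0 1" --pt "0.057 -0.001 -0.0045 0 0 0 1" --pt "0.057 -0.001 -0.0045 0 0 0 1" --pt "0.057 -0.001 -0.0045 0 0 0 1" --pt "0.057 -0.001 -0.0045 0 0 0 1" --newtons 60

```text
t: 16.07
tool_pos: [0.457, 0.1135, -0.0363]
tool_rot: [1.63, 1.569, 0.136]
force: [-0.2, -0.1, 8.7]
grip_width: 0.0423
```

Run:
```python
from h import *
s=arm.sense(); print(s["tool_pos"],s["grip_width"],s["force"])
go(.4257,-.247,s["tool_pos"][2],-85.5)
```

```text
[ 0.45703919  0.11347048 -0.03631702] 0.042347442320097406 [-0.17972064 -0.09138334  8.70243508]
delta [-0.0001, -0.059, 0.357] rot [[-0.1, -0.0, -0.1], [179.9, -0.1, 0.0]] jaw yaw -85.6
```

move_arm --pt "-0.02 0 0 0 0 0 1" --pt "-0.05 0 0 0 0 0 1" --pt "-0.055 -0.006 0.035 0 0 0 1" --pt "-0.055 -0.012 0.07 0 0 0 1" --pt "-0.055 -0.018 0.105 0 0 0 1" --pt "-0.055 -0.024 0.14 0 0 0 1" --pt "-0.055 -0.03 0.175 0 0 0 1" --pt "-0.055 -0.036 0.21 0 0 0 1" --pt "-0.055 -0.042 0.245 0 0 0 1" --pt "-0.055 -0.047 0.28 0 0 0 1" --pt "-0.055 -0.053 0.315 0 0 0 1" --pt "-0.052 -0.057 0.34 0 0 0 1" --pt "-0.05 -0.059 0.357 0 0 0 1" --pt "-0.05 -0.059 0.357 0 0 0 1" --pt "-0.05 -0.059 0.357 0 0 0 1" --pt "-0.05 -0.059 0.357 0 0 0 1"

```text
t: 17.4
tool_pos: [0.4251, -0.2462, 0.0127]
tool_rot: [2.957, 1.57, 1.464]
force: [0.4, 1.2, -1.4]
grip_width: 0.0423
```

Run:
```python
from h import *
s=arm.sense(); print(s["tool_pos"],s["grip_width"],s["force"])
im,d=optics.camera("wrist"); W=world("wrist",d)
mb=(brass(im)>0)&(W[...,2]>.05)&(W[...,2]<.09); q=W[mb]; print("ring",cv2.minEnclosingCircle((q[:,:2]*1000).astype(np.float32)),np.median(q[:,2]))
go(.4257,-.247,-.033,-85.5)
```

```text
[ 0.42505367 -0.24615322  0.01273248] 0.04225834148203126 [ 0.37518726  1.18793115 -1.39181752]
ring ((422.8233337402344, -243.8175811767578), 21.5576229095459) 0.06964585104073968
delta [0.0457, 0.0004, 0.0013] rot [[0.0, -0.0, -0.0], [-180.0, 0.0, -0.1]] jaw yaw -85.5
```

move_arm --pt "0.02 0.001 0.002 0 0 0 1" --pt "0.035 0.001 0.002 0 0 0 1" --pt "0.042 0.001 0.002 0 0 0 1" --pt "0.046 0.001 0.002 0 0 0 1" --pt "0.046 0.001 0.002 0 0 0 1" --pt "0.046 0.001 0.002 0 0 0 0.35" --pt "0.046 0.001 0.002 0 0 0 0.35" --pt "0.046 0.001 0.002 0 0 0 0.35" --pt "0.046 0.001 0.002 0 0 0 0.35" --pt "0.03 0.001 0.002 0 0 0 0.35" --pt "0 0.001 0.002 0 0 0 0.35" --pt "-0.04 0.001 0.002 0 0 0 0.35" --pt "-0.04 0.001 0.002 0 0 0 0.35"

```text
t: 18.53
tool_pos: [0.4301, -0.252, 0.0587]
tool_rot: [0.895, 1.561, -0.6]
force: [0.7, -0.3, 0.3]
grip_width: 0.0559
```

Run:
```python
from h import *
im,d=optics.camera("wrist"); W=world("wrist",d); print(tool()[0],arm.sense()["grip_width"])
mb=(brass(im)>0)&(W[...,2]>.017)&(W[...,2]<.03)&(abs(W[...,0]-.425)<.035)&(abs(W[...,1]+.247)<.03); q=W[mb]; print("ring",cv2.minEnclosingCircle((q[:,:2]*1000).astype(np.float32)),np.median(q[:,2]))
cv2.imwrite("pics/w8.png",im[:,:,::-1])
go(.459,.0075,.02,-63.3)
```

```text
[ 0.42896757 -0.25160543  0.05649224] 0.05559828655835228
ring ((425.4880676269531, -247.46116638183594), 21.44559669494629) 0.021339464491164327
delta [0.0355, 0.0494, -0.2563] rot [[-22.4, 0.4, -0.3], [157.6, -0.4, -0.5]] jaw yaw -85.7
```

View pics/w8.png

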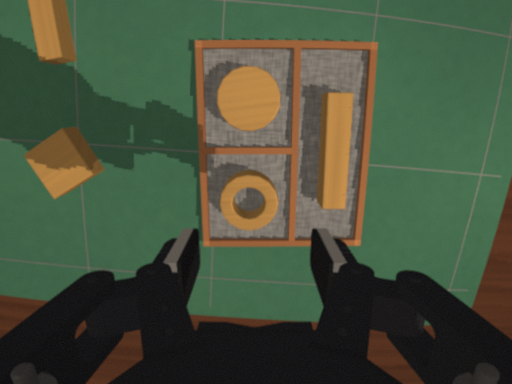

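Tray three is right: disc at (249,98), ring at (249,201), bar at (337,150), all flat. Next is the short bar.

move_arm --pt "0 0.006 -0.03 -5 0 0 0.35" --pt "0 0.013 -0.06 -10 0 0 0.35" --pt "0 0.02 -0.095 -15 0 0 0.35" --pt "0 0.026 -0.13 -20 0 0 0.35" --pt "0 0.033 -0.165 -22 0 0 0.35" --pt "0 0.04 -0.2 -22 0 0 0.35" --pt "0.01 0.047 -0.235 -22 0 0 0.35" --pt "0.025 0.052 -0.252 -22 0 0 0.35" --pt "0.034 0.053 -0.252 -22 0 0 0.35" --pt "0.034 0.053 -0.252 -22 0 0 0.35" --pt "0.034 0.053 -0.252 -22 0 0 0.35" --pt "0.034 0.053 -0.252 -22 0 0 0.35"

```text
t: 19.58
tool_pos: [0.4594, 0.0045, 0.0187]
tool_rot: [-0.834, 1.57, -1.946]
force: [0.9, 0.7, 0.0]
grip_width: 0.0553
```

Run:
```python
from h import *
s=arm.sense(); print(s["tool_pos"],s["qpos"].round(2))
im,d=optics.camera("wrist"); W=world("wrist",d)
mb=(brass(im)>0)&(W[...,2]>.014)&(W[...,2]<.03)&(np.hypot(W[...,0]-.459,W[...,1]-.0075)<.035); q=W[mb]; print("short",len(q),cv2.minAreaRect((q[:,:2]*1000).astype(np.float32)))
go(.459,.0075,-.036,-63.5)
```

```text
[0.45939285 0.00446327 0.01869717] [ 0.19  0.55 -0.36  2.12  0.38  0.53 -1.57]
short 1783 ((458.2148132324219, 7.932080268859863), (41.93700408935547, 17.83022689819336), 28.126789093017578)
delta [0.0549, 0.0008, -0.003] rot [[-0.2, 0.1, 0.0], [179.8, 0.0, -0.1]] jaw yaw -63.7
```

move_arm --pt "0.01 0 -0.0035 0 0 0 0.35" --pt "0.025 0 -0.0035 0 0 0 0.35" --pt "0.04 0 -0.0035 0 0 0 0.35" --pt "0.05 0 -0.0035 0 0 0 0.35" --pt "0.055 0 -0.0035 0 0 0 0.35" --pt "0.055 0 -0.0035 0 0 0 0.35" --pt "0.055 0 -0.0035 0 0 0 0.35" --pt "0.055 0 -0.0035 0 0 0 1" --pt "0.055 0 -0.0035 0 0 0 1" --pt "0.055 0 -0.0035 0 0 0 1" --pt "0.055 0 -0.0035 0 0 0 1" --pt "0.055 0 -0.0035 0 0 0 1" --pt "0.055 0 -0.0035 0 0 0 1" --newtons 60

```text
t: 20.72
tool_pos: [0.4605, 0.0096, -0.0343]
tool_rot: [1.104, 1.566, -0.006]
force: [-2.1, -0.2, 19.3]
grip_width: 0.0166
```

Run:
```python
from h import *
s=arm.sense(); print(s["tool_pos"],s["grip_width"],s["force"])
go(.4808,.3027,s["tool_pos"][2],-3.5)
```

```text
[ 0.46047912  0.00962476 -0.03429058] 0.01657709154451188 [-2.13327323 -0.16373715 19.28625758]
delta [0.0001, 0.1486, -0.2534] rot [[-60.1, 0.2, -0.2], [119.9, -0.2, -0.3]] jaw yaw -63.6
```

move_arm --pt "-0.02 0 0 0 0 0 1" --pt "-0.05 0 0 0 0 0 1" --pt "-0.06 0.015 -0.027 -5 0 0 1" --pt "-0.06 0.031 -0.053 -11 0 0 1" --pt "-0.06 0.047 -0.08 -17 0 0 1" --pt "-0.06 0.063 -0.107 -23 0 0 1" --pt "-0.06 0.079 -0.134 -30 0 0 1" --pt "-0.06 0.095 -0.161 -37 0 0 1" --pt "-0.06 0.111 -0.188 -44 0 0 1" --pt "-0.06 0.127 -0.215 -51 0 0 1" --pt "-0.06 0.14 -0.24 -58 0 0 1" --pt "-0.055 0.149 -0.254 -60 0 0 1" --pt "-0.05 0.149 -0.254 -60 0 0 1" --pt "-0.05 0.149 -0.254 -60 0 0 1" --pt "-0.05 0.149 -0.254 -60 0 0 1" --pt "-0.05 0.149 -0.254 -60 0 0 1"

```text
t: 22.05
tool_pos: [0.4788, 0.3013, 0.0136]
tool_rot: [-1.488, 1.569, -1.552]
force: [-0.1, -0.8, -0.9]
grip_width: 0.0166
```

Run:
```python
from h import *
s=arm.sense(); print(s["tool_pos"],s["grip_width"],s["force"])
im,d=optics.camera("wrist"); W=world("wrist",d)
mb=(brass(im)>0)&(W[...,2]>.05)&(W[...,2]<.09); q=W[mb]; print("bar",cv2.minAreaRect((q[:,:2]*1000).astype(np.float32)),np.median(q[:,2]))
h=cv2.cvtColor(im,cv2.COLOR_RGB2HSV)
m=((h[...,1]>90)&(h[...,0]>4)&(h[...,0]<24)&(W[...,2]>.003)&(W[...,2]<.016)&(d>0)&(abs(W[...,0]-.519)<.1)&(abs(W[...,1]-.30)<.06)).astype(np.uint8)
print("tray",cv2.minAreaRect((W[m>0][:,:2]*1000).astype(np.float32)))
cv2.imwrite("pics/w9.png",im[:,:,::-1])
go(.4808,.3027,-.033,-3.5)
```

```text
[0.47876501 0.30134927 0.01358923] 0.016639906911605513 [-0.13883156 -0.78197556 -0.89110227]
bar ((477.3389587402344, 300.72174072265625), (42.43208312988281, 17.547931671142578), 86.56776428222656) 0.0686478337768674
tray ((517.72998046875, 302.9209899902344), (75.68199920654297, 158.2083740234375), 86.10099792480469)
delta [0.0468, 0.0013, 0.0018] rot [[-0.2, 0.0, 0.1], [179.8, 0.1, -0.0]] jaw yaw -3.7
```

View pics/w9.png

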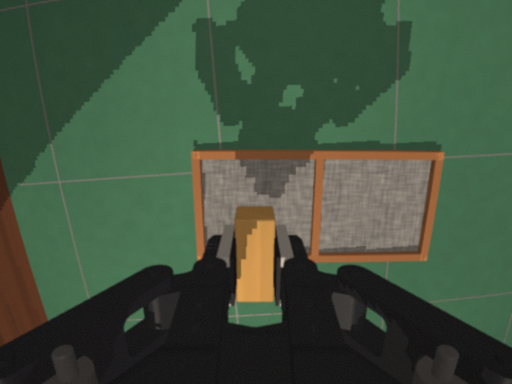

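The short bar is held over the left compartment. The tray measures (517.7, 302.9) from the wrist, so I'll shift about 4 mm and lower.

move_arm --pt "0.02 0.004 0.002 0 0 0 1" --pt "0.035 0.004 0.002 0 0 0 1" --pt "0.042 0.004 0.002 0 0 0 1" --pt "0.045 0.004 0.002 0 0 0 1" --pt "0.045 0.004 0.002 0 0 0 1" --pt "0.045 0.004 0.002 0 0 0 0.6" --pt "0.045 0.004 0.002 0 0 0 0.6" --pt "0.045 0.004 0.002 0 0 0 0.6" --pt "0.045 0.004 0.002 0 0 0 0.6" --pt "0.03 0.004 0.002 0 0 0 0.6" --pt "0 0.004 0.002 0 0 0 0.5" --pt "-0.04 0.004 0.002 0 0 0 0.4" --pt "-0.04 0.004 0.002 0 0 0 0.4"

```text
t: 23.18
tool_pos: [0.484, 0.3106, 0.0609]
tool_rot: [0.715, 1.561, 0.653]
force: [0.6, 1.0, -0.5]
grip_width: 0.0512
```

Run:
```python
from h import *
im,d=optics.camera("wrist"); W=world("wrist",d); print(tool()[0],arm.sense()["grip_width"])
mb=(brass(im)>0)&(W[...,2]>.017)&(W[...,2]<.03)&(abs(W[...,0]-.48)<.035)&(abs(W[...,1]-.305)<.03); q=W[mb]; print("bar",cv2.minAreaRect((q[:,:2]*1000).astype(np.float32)),np.median(q[:,2]))
for y in(-3.5,-40,-60): go(.6645,-.1025,.02,y)
```

```text
[0.48325562 0.30939122 0.05838007] 0.05119500102290521
bar ((477.8746337890625, 304.1650390625), (41.5393180847168, 17.251949310302734), 86.73877716064453) 0.021219403917705847
delta [0.0377, -0.3999, 0.2064] rot [[-0.1, 0.3, -0.3], [179.9, -0.4, -0.5]] jaw yaw -3.6
delta [0.0377, -0.3999, 0.2064] rot [[36.4, 0.2, -0.4], [-143.6, 0.5, 0.3]] jaw yaw -3.6
delta [0.0377, -0.3999, 0.2064] rot [[56.4, 0.2, -0.4], [-123.6, 0.5, 0.2]] jaw yaw -3.6
```

move_arm --pt "0 -0.033 0.017 0 0 0 0.4" --pt "0 -0.066 0.035 0 0 0 0.4" --pt "0 -0.099 0.052 0 0 0 0.4" --pt "0 -0.132 0.07 0 0 0 0.4" --pt "0 -0.165 0.087 0 0 0 0.4" --pt "0 -0.198 0.105 0 0 0 0.4" --pt "0 -0.231 0.122 0 0 0 0.4" --pt "0 -0.264 0.14 0 0 0 0.4" --pt "0 -0.297 0.157 0 0 0 0.4" --pt "0 -0.33 0.175 0 0 0 0.4" --pt "0 -0.363 0.192 0 0 0 0.4" --pt "0.01 -0.385 0.204 0 0 0 0.4" --pt "0.02 -0.395 0.209 0 0 0 0.4" --pt "0.034 -0.395 0.209 0 0 0 0.4" --pt "0.034 -0.395 0.209 0 0 0 0.4" --pt "0.034 -0.395 0.209 0 0 0 0.4"

```text
t: 24.57
tool_pos: [0.6627, -0.0968, 0.0183]
tool_rot: [2.593, 1.567, 2.534]
force: [0.3, 0.8, 1.4]
grip_width: 0.0511
```

Run:
```python
from h import *
s=arm.sense(); print(s["tool_pos"],s["grip_width"])
im,d=optics.camera("wrist"); W=world("wrist",d)
mb=(brass(im)>0)&(W[...,2]>.014)&(W[...,2]<.03)&(np.hypot(W[...,0]-.6645,W[...,1]+.1025)<.03); q=W[mb]; print("small",len(q),cv2.minEnclosingCircle((q[:,:2]*1000).astype(np.float32)))
go(.6645,-.1025,-.036,-3.5)
cv2.imwrite("pics/w10.png",im[:,:,::-1])
```

```text
[ 0.66270494 -0.09684905  0.01833315] 0.05110682216091923
small 1369 ((665.614013671875, -102.68929290771484), 13.753009796142578)
delta [0.0553, -0.0058, 0.0013] rot [[0.1, -0.1, -0.1], [-179.9, 0.2, -0.1]] jaw yaw -3.4
```

View pics/w10.png

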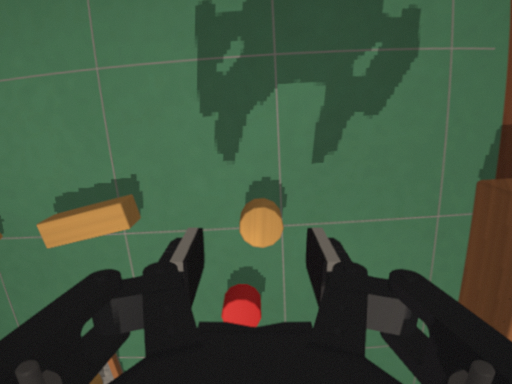

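The small brass disc at (261,223) is between the jaws, and the red disc at (242,306) is clear of the pads.

move_arm --pt "0.01 -0.006 0.002 0 0 0 0.4" --pt "0.025 -0.006 0.002 0 0 0 0.4" --pt "0.04 -0.006 0.002 0 0 0 0.4" --pt "0.05 -0.006 0.002 0 0 0 0.4" --pt "0.0535 -0.006 0.002 0 0 0 0.4" --pt "0.0535 -0.006 0.002 0 0 0 0.4" --pt "0.0535 -0.006 0.002 0 0 0 0.4" --pt "0.0535 -0.006 0.002 0 0 0 1" --pt "0.0535 -0.006 0.002 0 0 0 1" --pt "0.0535 -0.006 0.002 0 0 0 1" --pt "0.0535 -0.006 0.002 0 0 0 1" --pt "0.0535 -0.006 0.002 0 0 0 1" --pt "0.0535 -0.006 0.002 0 0 0 1" --newtons 60

```text
t: 25.7
tool_pos: [0.6671, -0.1063, -0.0329]
tool_rot: [-0.031, 1.569, -0.093]
force: [-0.3, 0.5, 6.5]
grip_width: 0.026
```

Run:
```python
from h import *
s=arm.sense(); print(s["tool_pos"],s["grip_width"],s["force"])
go(.5556,.3006,s["tool_pos"][2],-3.5)
```

```text
[ 0.6670915  -0.1063419  -0.03285363] 0.026048817656358202 [-0.27347153  0.48908796  6.45928313]
delta [-0.0002, 0.3992, -0.1367] rot [[-0.1, 0.1, 0.0], [179.9, 0.0, -0.1]] jaw yaw -3.6
```

move_arm --pt "-0.02 0 0 0 0 0 1" --pt "-0.05 0 0 0 0 0 1" --pt "-0.08 0.015 -0.004 0 0 0 1" --pt "-0.09 0.045 -0.014 0 0 0 1" --pt "-0.09 0.08 -0.027 0 0 0 1" --pt "-0.09 0.117 -0.04 0 0 0 1" --pt "-0.09 0.154 -0.053 0 0 0 1" --pt "-0.09 0.19 -0.066 0 0 0 1" --pt "-0.09 0.227 -0.078 0 0 0 1" --pt "-0.09 0.264 -0.091 0 0 0 1" --pt "-0.09 0.3 -0.104 0 0 0 1" --pt "-0.09 0.337 -0.117 0 0 0 1" --pt "-0.08 0.37 -0.128 0 0 0 1" --pt "-0.06 0.395 -0.136 0 0 0 1" --pt "-0.05 0.397 -0.136 0 0 0 1" --pt "-0.05 0.397 -0.136 0 0 0 1" --pt "-0.05 0.397 -0.136 0 0 0 1"

```text
t: 27.12
tool_pos: [0.555, 0.297, 0.0153]
tool_rot: [-2.111, 1.568, -2.174]
force: [-0.5, -0.2, -0.5]
grip_width: 0.026
```

Run:
```python
from h import *
s=arm.sense(); print(s["tool_pos"],s["grip_width"],s["force"])
im,d=optics.camera("wrist"); W=world("wrist",d)
mb=(brass(im)>0)&(W[...,2]>.05)&(W[...,2]<.09); q=W[mb]; print("disc",cv2.minEnclosingCircle((q[:,:2]*1000).astype(np.float32)),np.median(q[:,2]))
go(.5556,.3006,-.029,-3.5)
```

```text
[0.55495375 0.2970476  0.01527865] 0.02596163916885485 [-0.51591714 -0.20525672 -0.53363281]
disc ((555.2295532226562, 300.45404052734375), 13.942171096801758) 0.06953025379003186
delta [0.045, 0.004, -0.0007] rot [[-0.2, 0.0, 0.1], [179.8, 0.1, -0.0]] jaw yaw -3.7
```

move_arm --pt "0.02 0 0 0 0 0 1" --pt "0.035 0 0 0 0 0 1" --pt "0.042 0 0 0 0 0 1" --pt "0.0447 0 0 0 0 0 1" --pt "0.0447 0 0 0 0 0 1" --pt "0.0447 0 0 0 0 0 0.55" --pt "0.0447 0 0 0 0 0 0.55" --pt "0.0447 0 0 0 0 0 0.55" --pt "0.0447 0 0 0 0 0 0.55" --pt "0.03 0 0 0 0 0 0.55" --pt "0 0 0 0 0 0 0.5" --pt "-0.04 0 0 0 0 0 0.4" --pt "-0.08 0 0 0 0 0 0.4" --pt "-0.12 0 0 0 0 0 0.4" --pt "-0.12 0 -0.04 0 0 0 0.4" --pt "-0.12 0 -0.08 0 0 0 0.4" --pt "-0.12 0 -0.12 0 0 0 0.4" --pt "-0.12 0 -0.12 0 0 0 0.4" --pt "-0.12 0 -0.12 0 0 0 0.4"

```text
t: 28.75
tool_pos: [0.4336, 0.3063, 0.1374]
tool_rot: [-0.471, 1.57, -0.529]
force: [1.0, -0.5, -0.5]
grip_width: 0.0509
```

Run:
```python
from h import *
s=arm.sense(); print(s["tool_pos"],s["force"],s["qd"].round(3))
im,d=optics.camera("wrist"); W=world("wrist",d); t,dt=optics.camera("top"); sd,ds=optics.camera("side")
for b in blobs(brass(t),optics.calibration("top"),.02): print(b)
for n,I,D in(("w",im,d),("side",sd,ds)):
    V=world(n if n=="side" else "wrist",D)
    for k,(x,y) in dict(bl=(.469,-.307),dl=(.5,-.242),rg=(.425+.017,-.247),bs=(.478,.304),ds=(.555,.3005)).items():
        m=(brass(I)>0)&(np.hypot(V[...,0]-x,V[...,1]-y)<.008)&(V[...,2]>.01)
        if m.any(): print(n,k,m.sum(),"top z",np.percentile(V[m][:,2],[10,50,90]).round(4))
out=np.vstack([np.hstack([cv2.resize(im,(400,300)),cv2.resize(sd,(400,300))]),cv2.resize(t[110:290,90:420],(800,300))]); cv2.imwrite("pics/c11.png",out[:,:,::-1])
```

```text
[0.43359227 0.30630103 0.13741248] [ 1.04371692 -0.54529203 -0.5193605 ] [ 0.018  0.037  0.049 -0.075  0.02  -0.001  0.007]
([305.0, 236.0], 446.2, -101.2, [41.8, 42.2], np.float32(33.2))
([501.0, 256.0], 400.5, -580.5, [41.5, 162.3], np.float32(-1.3))
([376.0, 227.0], 466.6, -266.5, [130.1, 155.0], np.float32(4.4))
([301.0, 191.0], 550.8, -94.4, [20.4, 62.8], np.float32(11.0))
([40.0, 192.0], 552.2, 539.5, [25.3, 82.8], np.float32(-18.3))
([134.0, 206.0], 518.0, 298.0, [76.2, 155.1], np.float32(-3.4))
([484.0, 166.0], 604.2, -539.5, [33.2, 213.0], np.float32(13.9))
([202.0, 72.0], 839.6, 138.2, [15.3, 48.8], np.float32(88.3))
([191.0, 61.0], 870.1, 168.0, [18.1, 49.2], np.float32(88.1))
([179.0, 50.0], 898.6, 198.3, [21.0, 49.5], np.float32(87.7))
w bs 164 top z [0.0224 0.0231 0.0241]
w ds 194 top z [0.0221 0.0231 0.0239]
side bl 70 top z [0.0217 0.023  0.024 ]
side dl 56 top z [0.0222 0.0232 0.0245]
side rg 54 top z [0.0162 0.0226 0.0247]
side bs 22 top z [0.0216 0.0242 0.2128]
side ds 18 top z [0.023  0.0237 0.0252]
```

View pics/c11.png

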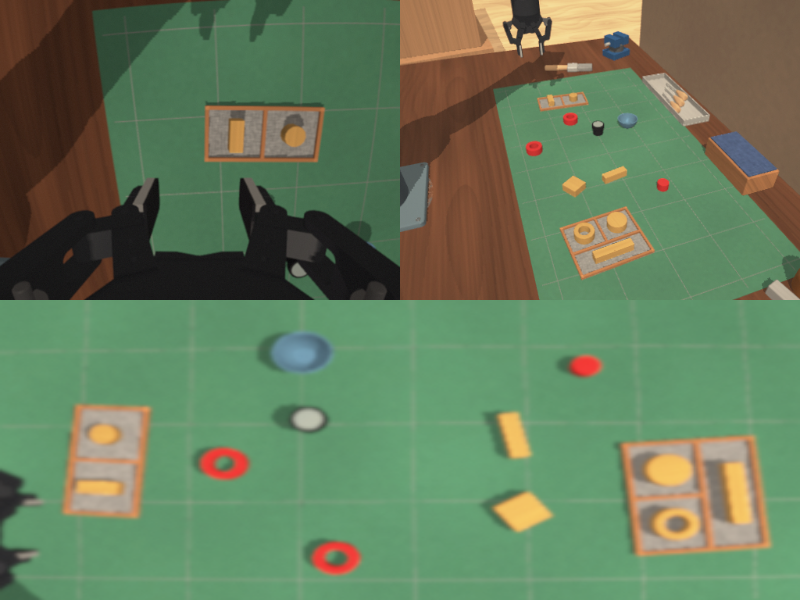

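All five pieces lie flat in their compartments, with tops at 23 mm as expected. In the top crop the small disc is at (103,434), the short bar at (99,488), the large disc at (669,470), the ring at (676,523) and the long bar at (738,492). The middle bar, the square, the red pieces, the bowl and the loupe are where they were. I'm handing in.

move_arm --pt "0 0 0 0 0 0 0.4" --pt "0 0 0 0 0 0 0.4" --pt "0 0 0 0 0 0 0.4"

```text
t: 29.15
tool_pos: [0.4362, 0.3058, 0.136]
tool_rot: [2.266, 1.57, 2.202]
force: [-1.4, 0.5, -0.1]
grip_width: 0.0512
```

```bash
python3 -c "
from rig import arm
print(arm.job_done())"
```

```text
the job is handed in; nothing more can be done
None
```

Both trays are made up and the job is handed in at about 29 s. Tray three holds the long bar in the long compartment, with the large disc and the ring in the squarer ones. Tray two holds the short bar and the small disc.

**Last checks:** all three cameras showed each piece inside its compartment. Depth put their tops at about 23 mm, which is 3 mm of floor plus 20 mm of piece, so they lie flat. The top camera found the middle bar and the square within 0.5 mm of where they started. The red pieces, bowl and loupe looked unmoved. The gripper was clear and touching nothing.

**What failed or disagreed:**
- **Missed grips:** the first two tries on the long bar closed above it without touching it. Depth showed the real finger tips about 41 mm behind the reported TCP, and I used that offset from then on.
- **Camera differences:** the top and side cameras disagreed by about 4 mm in y on the trays, so I averaged them and checked from the wrist.
- **Depth just after release:** in tray three and for the short bar, the wrist camera first read tops about 1.5 mm low, at 21.3 mm. The later readings, from the side camera or with the arm raised, gave 23 mm.
- **Force:** the highest wrist force I read was 19 N upward, while gripping the short bar.

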